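Load the bench shaker and latch its guard hood

ROBOT

A 6-joint arm with a two-finger parallel gripper is mounted at the origin on the work surface. World frame = base frame: x ahead of the robot, y to its left, z up, the work surface at z = 0. Lengths are in m, angles in rad, forces in N, time in s.
With the tool pointing down it reaches from about 0.4 to 0.925 m from the base axis. Payload 12.5 kg.
Tool frame: the origin (TCP) lies midway between the tips of the shut fingers; the grasp point (between the pads) lies arm.tcp_to_grasp behind it (arm.tcp_to_grasp is the distance from the TCP to the grasp point, in m); x points along the fingers, y is the direction in which the jaws open and shut, and the axes are right-handed (so a half turn about x gives the same grasp; the last joint's range is limited). The gripper opens to 95 mm and grips with 3 to 60 N. Pads are 20 mm wide; open, the fingers measure 119 mm over their backs; the gripper's body (75 mm by 180 mm) begins 59 mm behind the grasp point.
Start: joints at [-1.361, 0.491, 1.559, -0, 1.092, -0.106], TCP at [0.194, -0.594, 0.215] pointing down, gripper open.
Joint ranges: [-3.1, 3.1], [-0.84, 2.19], [0.05, 2.79], [-1.13, 4.28], [0.06, 2.93], [-2.69, 2.69]. Speed limits (rad/s): [2.22, 2.22, 2.79, 3.14, 3.14, 3.14].

INTERFACE

Orientations are given as a rotation vector (axis times angle).
In Python, from workcell import arm, claw, planner, optics, ticket, status gives the robot as it stands. Calls block until the motion is done:
- arm.goto(position, orientation): joint-space move of the TCP to a pose.
- arm.move_l(position, rotation=None, max_speed=0.15, force_limit=None): straight line of the TCP; rotation=None keeps the orientation; max_speed is the mean speed in m/s. With force_limit (N) it stops when the force on the tool has changed by that much, and returns True; else False.
- arm.move_j(angles): joint-space move.
- claw.let_go() and claw.clamp(f_grip=None): open the fingers fully, or close them until they stop; f_grip is the grip in N (None keeps the last).
- arm.dwell(seconds).
- planner.ik(position, orientation): joint angles nearest the present ones, or None.
- optics.camera(name): name is "scene" or "top" or "wrist"; returns a dict with "img" (480x640x3 uint8, red, green, blue), "fx", "fy", "cx", "cy" (pixels), "R" (3x3) and "t" (3): a world point X has camera coordinates R X + t; the wrist camera has in their place "tool_from_camera" (4x4, takes a point from camera to tool coordinates, whose origin is the TCP and whose axes are the tool frame's). Camera axes: x right, y down, z forward; pixel columns grow to the right and rows downward; lengths in m; the calibration is good to about 2 mm. A picture is of the moment at which its call begins: read the wrist's pose just before it. There is no depth.
A pose or a line that the arm cannot do raises arm.PlanningError and nothing moves.
- ticket.sign_off(): hands the job in, once; it reports no verdict.
Readings, each from a call of its own:
- status.current_clock(): time.
- status.current_joint_positions(): joint angles.
- status.current_qvel(): joint speeds.
- status.current_effort(): joint torques, N m.
- status.current_tcp_pos(): TCP position.
- status.current_ee_rot(): TCP orientation.
- status.current_force(): force on the tool from outside, world axes, zero at the start.
- status.current_wrist_torque(): the same for the moment, N m.
- status.current_finger_gap(): finger opening in m.
Only numpy, scipy, OpenCV 4.12 (cv2) and the standard library are available. Lean on these libraries where they do the work, as an engineer would, in place of code of your own. Each camera call takes 0.05 s, during which the arm holds its last target. There are 200 camera calls.

TASK

Load the bench shaker with all the yellow-capped sample pots: slide its clear guard hood right back, loosen the red clamp knob and draw the clamp bar right back, and stand the pots upright in one row on the platform between the fence and the bar. Then bring the bar up snug against the pots with the pots against the fence, tighten the knob fully, and slide the hood home until its orange tabs click behind the ledges, and press the green start button. Leave everything else on the bench where it stands.

Things in the scene. Friction and masses are not known exactly. Their poses are not given: they have to be found in the camera images.
- shaker: white bench shaker, fixed, 256 mm (x) by 500 mm (y), deck 55 mm high; origin under its centre; it may stand turned by up to 0.12 rad. Its x runs from the robot's side to the far side, y along the hood's travel, z up. The aluminium platform lies on its -y half, a grey control block (69 mm high) on its +y half.
- bay (a point): foot of the fence's face, mid-length, at platform height (70 mm above the bench); axes as the shaker's. Platform: 113 mm either side in y, x -148 to +28 mm. Fence: steel strip at x 0 to +10 mm, 216 mm long in y, top 28 mm above the platform. Pots stand at negative x between fence and clamp bar (gap 80 mm with the bar right back), side by side in y; four fit between the side rails (y -109 to +109 mm, 28 mm high).
- hood (a joint): clear guard hood sliding on rails in the shaker's y: 0 m = home over the platform, growing to +y, stop 0.245 (right back, platform clear). Slides at 2 N. Its tabs meet the ledges at about 0.018, the push peaks at 10 N near 0.013; past 0.011 they snap down and it runs to the stop at 0: below 0.004 it has clicked. Pulling it out again takes 10 N. Starts ajar at 0.03 to 0.11.
- hood_grip (a point): grip point on the blue rib in the middle of the hood's roof, moving with the hood, axes as the shaker's. Rib: 12 mm thick in y, 76 mm long in x, 36 mm tall; this point is 11 mm below its top, 25 mm above the roof. The hood is a tunnel 232 mm in x, 236 mm in y, roof top 155 mm above the bench (150 mm underneath), closed at its +y end.
- tab (a point): nose of the orange flexible tab at the foot of the hood's -y corner on the robot's side (a like one is on the far side); moves with the hood. Each tab rides up over a small fixed dark ledge on the deck and snaps down behind it, 11 mm past the ledge, when the hood is home.
- start (a joint): green start button on the grey control block, pressed straight down: 0 m = up, 0.005 = fully down (5 N), springs back. It counts as pressed beyond 0.003. The hood lies over it when right back.
- start_top (a point): middle of the top of the start button, 82 mm above the bench when up; button 22 mm across, in a black housing 38 mm across whose top is 9 mm lower; moves with the button.
- bar (a joint): steel clamp bar along y (212 mm long, 10 mm thick, 6 to 28 mm above the platform), sliding in the shaker's x: 0 m = right back, growing towards the fence, to 0.052. Gap between bar and fence = 80 mm minus this value: 0.036 when snug on pots that touch the fence. Loose it slides at 2 N; with the knob tight it holds some 25 N. Starts clamped at 0.040 to 0.051.
- knob (a joint): red clamp knob on the block behind the middle of the bar, turning about the vertical: 0 rad = fully tight (stop), growing as it is loosened anticlockwise seen from above, to the stop at 1.6; the bar is free beyond about 0.9. It takes 0.1 to 0.2 N m and stays where it is left. Starts tight, 0 to 0.1.
- knob_grip (a point): grip point on the clamp knob, on its axis, 53 mm above the platform; moves with the bar, 36 mm behind the bar's face. The knob's wing is a flat bar 44 mm long, 13 mm thick, 24 mm tall; this point is 11 mm below its top, and the block beneath ends 29 mm below this point. Its y axis lies along the wing and turns with it: parallel to the bar when tight.
- pot1_mid (a point): sample pot, white with a paper band and yellow screw cap: body 44 mm across, 46 mm tall; cap above it 46 mm across, 18 mm tall; 64 mm tall in all, about 90 g, heavy in the base; stands upright at the start. This point is its centre, 32 mm above its base, z along its axis. Two to four of the four pots are present; an absent one reads None
- pot2_mid (a point): sample pot, white with a paper band and yellow screw cap: body 44 mm across, 46 mm tall; cap above it 46 mm across, 18 mm tall; 64 mm tall in all, about 90 g, heavy in the base; stands upright at the start. This point is its centre, 32 mm above its base, z along its axis. Two to four of the four pots are present; an absent one reads None
- pot3_mid (a point): sample pot, white with a paper band and yellow screw cap: body 44 mm across, 46 mm tall; cap above it 46 mm across, 18 mm tall; 64 mm tall in all, about 90 g, heavy in the base; stands upright at the start. This point is its centre, 32 mm above its base, z along its axis. Two to four of the four pots are present; an absent one reads None
- pot4_mid (a point): sample pot, white with a paper band and yellow screw cap: body 44 mm across, 46 mm tall; cap above it 46 mm across, 18 mm tall; 64 mm tall in all, about 90 g, heavy in the base; stands upright at the start. This point is its centre, 32 mm above its base, z along its axis. Two to four of the four pots are present; an absent one reads None
- jar: bystander, leave where it stands: amber glass jar with a black cap, 60 mm across, 85 mm tall; origin at the centre of its base
- beaker: bystander, leave where it stands: empty glass beaker, 60 mm across, 75 mm tall; origin at the centre of its base
- timer: bystander, leave where it stands: white bench timer, 20 x 70 x 62 mm, standing; origin under its centre
- microplate: bystander, leave where it lies: white 96-well plate, 86 x 128 x 14 mm; origin under its centre
Things that resemble listed ones, but are neither listed nor needed, are in the scene too. What is shaped like the part that bears pot3_mid but blue or pink is not meant.

How it is judged:
By the outcome, as a careful person would: the job done as asked, in the order asked, and still so for the second after the job is handed in, with the robot touching nothing.
Of pot1, pot2, pot3, pot4 only 2 to 4 are there at a start; the rules pass over those that are not, and their reading is None.
At some moment in a run one of pot1, pot2, pot3, pot4 may be knocked a few centimetres aside while the robot is not near it.
It also fails if it takes over 210 s, if anything falls off the work surface, if the arm or the gripper's body presses on something with over 40 N, if the wrist force passes 120 N, or if a joint passes its speed limit or range.

## Working session

There is one attempt and no reset: what is moved stays moved. The work goes in short steps, each a Python script; the robot and the scene stay as the last script left them, time stands still between calls to the robot, and variables do not carry over. Pictures are saved under pics/ and viewed, about 12 in all and at most 16, crops included, and the job is handed in when it is done.

```bash
ls; mkdir -p pics; cat > h.py <<'E'
import numpy as np, cv2
from scipy.spatial.transform import Rotation as Ro
from workcell import arm, claw, planner, optics, ticket, status
def cam(n):
    p=np.array(status.current_tcp_pos()); r=Ro.from_rotvec(status.current_ee_rot()).as_matrix()
    c=optics.camera(n); K=np.array([[c['fx'],0,c['cx']],[0,c['fy'],c['cy']],[0,0,1.]])
    if n=='wrist':
        T=np.eye(4);T[:3,:3]=r;T[:3,3]=p; W=np.linalg.inv(T@np.array(c['tool_from_camera'])); R,t=W[:3,:3],W[:3,3]
    else: R,t=np.array(c['R']),np.array(c['t'])
    return dict(img=c['img'],K=K,R=R,t=t)
def ray(c,u,v):
    d=c['R'].T@np.linalg.solve(c['K'],[u,v,1.]); return -c['R'].T@c['t'],d
def onz(c,u,v,z):
    o,d=ray(c,u,v); return o+d*(z-o[2])/d[2]
def proj(c,X):
    q=c['K']@(c['R']@np.array(X)+c['t']); return q[:2]/q[2]
def save(c,name): cv2.imwrite('pics/'+name+'.png',c['img'][:,:,::-1])
def down(yaw):
    "tool x down; jaws (tool y) along world direction yaw"
    y=np.array([np.cos(yaw),np.sin(yaw),0]); x=np.array([0,0,-1.])
    return Ro.from_matrix(np.array([x,y,np.cross(x,y)]).T).as_rotvec()
E
python3 - <<'E'
from h import *
import pickle
for n in ('scene','top','wrist'):
    c=cam(n); save(c,n+'0'); pickle.dump(c,open(n+'0.pkl','wb')); print(n,-c['R'].T@c['t'],c['R'][2],c['K'][0,0])
print(arm.tcp_to_grasp, status.current_clock(),status.current_ee_rot())
E
```

```text
pics
scene [1.23881763 0.26708301 1.41920536] [-0.51097534 -0.20234908 -0.83543943] 618.5439279257891
top [ 0.35019285 -0.01336016  1.70319343] [ 0.07326048  0.00221551 -0.99731038] 561.7359452143509
wrist [ 0.263354   -0.57213983  0.38510945] [-0.24413204 -0.07960963 -0.96646875] 425.644841456649
0.0188 0.15 [ 2.05123894  0.32742047 -2.05126503]
```

View pics/scene0.png

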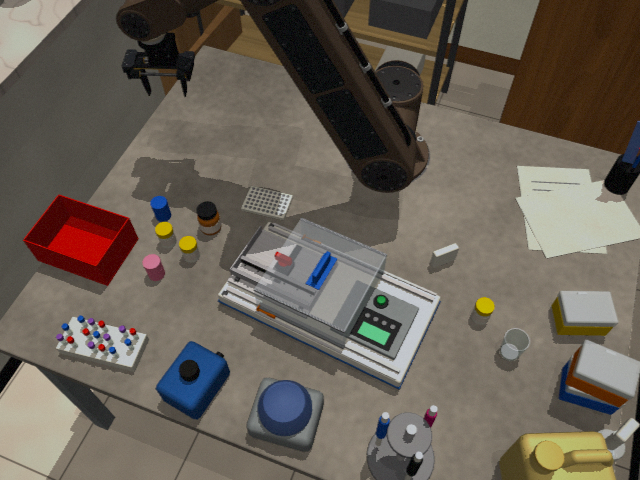

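View pics/top0.png

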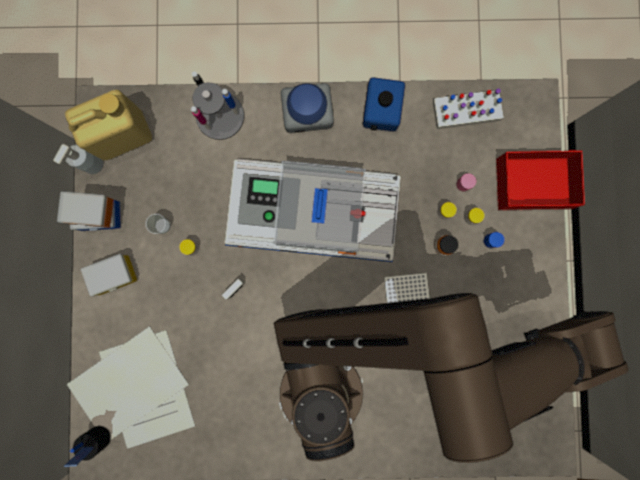

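The scene view shows three yellow-capped pots at (164,230), (188,244) and (484,306). The blue (160,208) and pink (153,267) pots are decoys. In the top view the same three are at (476,215), (448,210) and (187,247). The shaker is near (313,210) in the top view, with the hood ajar.

```bash
python3 - <<'E'
from h import *
import pickle
out={}
for n in ('scene','top'):
    c=pickle.load(open(n+'0.pkl','rb')); hsv=cv2.cvtColor(c['img'],cv2.COLOR_RGB2HSV)
    for nm,lo,hi,z in [('yel',(22,150,120),(32,255,255),.064),('blue',(105,150,60),(125,255,255),.191),('grn',(50,150,60),(75,255,255),.082),('red',(0,130,90),(6,255,255),.134)]:
        m=cv2.inRange(hsv,lo,hi); k,l,s,ce=cv2.connectedComponentsWithStats(m)
        for i in range(1,k):
            if 12<s[i,4]<1500:
                print(n,nm,s[i].tolist(),ce[i].round(1),onz(c,*ce[i],z).round(4))
c=pickle.load(open('top0.pkl','rb'))
a=cv2.resize(c['img'][150:270,215:415],None,fx=4,fy=4,interpolation=cv2.INTER_CUBIC); cv2.imwrite('pics/z1.png',a[:,:,::-1])
E
```

```text
scene yel [155, 222, 18, 14, 193] [163.  228.2] [ 0.5195 -0.4665  0.064 ]
scene yel [179, 236, 18, 14, 198] [187.1 242.6] [ 0.5372 -0.385   0.064 ]
scene yel [476, 297, 19, 17, 241] [484.8 305. ] [0.4397 0.3842 0.064 ]
scene yel [552, 454, 12, 16, 24] [559.9 463.5] [0.7535 0.6164 0.064 ]
scene blue [633, 155, 7, 13, 32] [636.4 161.5] [-0.0355  0.6461  0.191 ]
scene blue [151, 196, 20, 25, 361] [160.4 207.9] [ 0.5354 -0.4336  0.191 ]
scene blue [306, 251, 31, 39, 523] [321.2 270.6] [0.5615 0.0016 0.191 ]
scene blue [233, 308, 65, 32, 78] [265.6 323.7] [ 0.7306 -0.0636  0.191 ]
scene blue [78, 316, 6, 6, 30] [ 80.6 318.5] [ 0.8648 -0.4493  0.191 ]
scene blue [62, 323, 7, 7, 34] [ 64.9 326.4] [ 0.8935 -0.4708  0.191 ]
scene blue [93, 331, 7, 7, 34] [ 96.1 333.9] [ 0.8845 -0.3971  0.191 ]
scene blue [125, 339, 6, 6, 30] [127.6 341.5] [ 0.8755 -0.324   0.191 ]
scene blue [303, 342, 22, 11, 24] [314.  347.2] [0.7443 0.0554 0.191 ]
scene blue [109, 347, 7, 7, 35] [111.9 349.7] [ 0.9041 -0.3455  0.191 ]
scene blue [328, 354, 63, 31, 74] [359.7 369.4] [0.7567 0.1631 0.191 ]
scene blue [559, 3
[... 1029 characters left out ...]
  0.191 ]
top blue [497, 99, 5, 3, 13] [499. 100.] [ 0.821  -0.5033  0.191 ]
top blue [312, 189, 15, 34, 387] [319.2 205.2] [ 0.5377 -0.0058  0.191 ]
top blue [486, 232, 18, 15, 201] [494.8 239.7] [ 0.4374 -0.4777  0.191 ]
top grn [265, 212, 8, 8, 51] [268.4 215.5] [0.5233 0.1424 0.082 ]
top red [486, 90, 5, 5, 18] [488.3  91.7] [ 0.8634 -0.4923  0.134 ]
top red [460, 93, 4, 5, 17] [461.4  95.1] [ 0.8546 -0.4152  0.134 ]
top red [479, 101, 4, 4, 13] [480.6 102.4] [ 0.8326 -0.4692  0.134 ]
top red [471, 111, 5, 4, 15] [473.3 112.5] [ 0.8035 -0.4475  0.134 ]
top red [444, 115, 5, 4, 15] [446.1 116.5] [ 0.7931 -0.3699  0.134 ]
top red [361, 211, 4, 5, 19] [362.4 212.9] [ 0.5212 -0.1267  0.134 ]
```

View pics/z1.png

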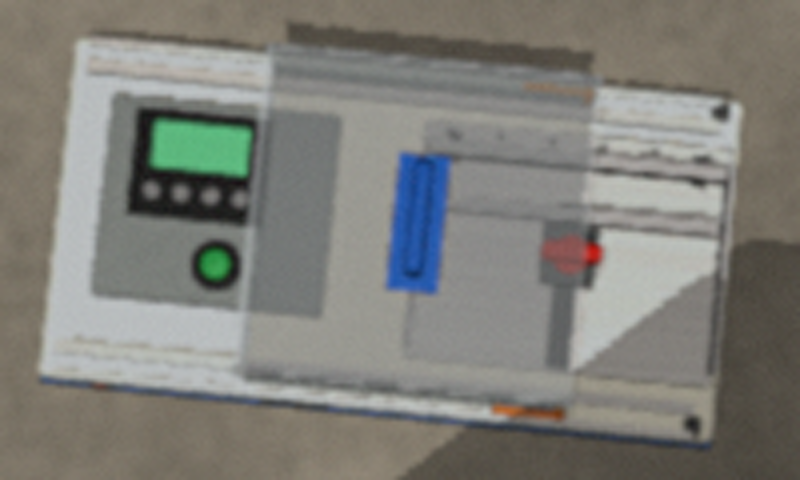

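The crop confirms the layout. The rib top is at (419,218), the button at (215,263), the red knob at (570,252) under the hood edge, and the orange tabs at (530,411) and (560,90). The deck corners are (78,40), (742,100), (712,442) and (40,376).

```bash
python3 - <<'E'
from h import *
import pickle
c=pickle.load(open('top0.pkl','rb'))
f=lambda u,v:(215+u/4-.4,150+v/4-.4)
P=[onz(c,*f(*p),.055)[:2] for p in [(78,40),(742,100),(712,442),(40,376)]]
print(np.round(P,4)); P=np.array(P)
for i in range(4): d=P[(i+1)%4]-P[i]; print(np.linalg.norm(d), np.arctan2(d[1],d[0]))
ce=P.mean(0); print('centre',ce)
yv=(P[0]+P[3]-P[1]-P[2]);yaw=np.arctan2(yv[1],yv[0])-np.pi/2
xv=(P[0]+P[1]-P[2]-P[3]);print('yaw',yaw,np.arctan2(xv[1],xv[0]))
Rm=np.array([[np.cos(yaw),-np.sin(yaw)],[np.sin(yaw),np.cos(yaw)]])
for n,p,z in [('rib',(419,218),.191),('btn',(215,263),.082),('knob',(572,252),.134),('hood+y end',(255,210),.155),('hood-y end',(585,235),.155),('tab tip near',(563,413),.062)]:
    X=onz(c,*f(*p),z)[:2]; print(n,X.round(4),(Rm.T@(X-ce)).round(4))
s=pickle.load(open('scene0.pkl','rb'))
# two-view pots
for a,b in [((448.2,209.3),(187.1,242.6)),((476,214.9),(163,228.2)),((186.9,246.5),(484.8,305)),((268.4,215.5),(380.9,299.5)),((362.4,212.9),(277.2,253.6))]:
    o,d=ray(c,*a);o2,d2=ray(s,*b); A=np.c_[d,-d2]; k=np.linalg.lstsq(A,o2-o,rcond=None)[0]; x1=o+d*k[0];x2=o2+d2*k[1]; print(((x1+x2)/2).round(4),np.linalg.norm(x1-x2).round(4))
E
```

```text
[[ 0.6945  0.2458]
 [ 0.6423 -0.2462]
 [ 0.3895 -0.2181]
 [ 0.4449  0.2744]]
0.49476792353748356 -1.6765693066494982
0.25435191434407634 3.030809450561009
0.49559611860865366 1.4587478061503063
0.2512473249038184 -0.11410268025623614
centre [0.54277456 0.01398968]
yaw -0.10891337422865166 -0.11243275014832844
rib [ 0.5406 -0.0063] [ 0.0001 -0.0204]
btn [0.5236 0.1426] [-0.033   0.1257]
knob [ 0.5222 -0.1131] [-0.0066 -0.1286]
hood+y end [0.5524 0.1075] [-0.0006  0.094 ]
hood-y end [ 0.5316 -0.121 ] [ 0.0036 -0.1354]
tab tip near [ 0.412  -0.1089] [-0.1166 -0.1364]
[ 0.5364 -0.3847  0.0625] 0.002
[ 0.5187 -0.4658  0.0632] 0.0026
[0.4376 0.3842 0.0603] 0.0005
[0.5236 0.1429 0.0779] 0.0001
[ 0.5219 -0.1282  0.1321] 0.003
```

```bash
cat >> h.py <<'E'
YAW=-0.111; C0=np.array([0.5428,0.0140])
def S(x,y): # shaker -> world xy
    c,s=np.cos(YAW),np.sin(YAW); return C0+np.array([c*x-s*y,s*x+c*y])
def inv(p):
    c,s=np.cos(YAW),np.sin(YAW); d=np.array(p)[:2]-C0; return np.array([c*d[0]+s*d[1],-s*d[0]+c*d[1]])
def ori(x,y,z,yaw):
    "rotvec for the jaw direction, whichever half turn is nearest (avoiding joint 6 limit)"
    q0=np.array(status.current_joint_positions()); best=None
    for k in (0,np.pi):
        q=planner.ik([x,y,z],down(yaw+k))
        if q is None: continue
        cost=np.abs(np.array(q)-q0).max()+(1 if abs(q[5])>2.4 else 0)
        if best is None or cost<best[0]: best=(cost,down(yaw+k))
    return best[1]
def go(x,y,z,yaw): arm.goto([x,y,z],ori(x,y,z,yaw))
def lin(x,y,z,**k): return arm.move_l([x,y,z],**k)
def st(): print('t',round(status.current_clock(),1),'tcp',np.round(status.current_tcp_pos(),4),'F',np.round(status.current_force(),1),'gap',round(status.current_finger_gap(),4))
E
python3 - <<'E'
from h import *
p=status.current_tcp_pos(); lin(p[0],p[1],.32)
r=S(0,-.0204); go(*r,.30,YAW+np.pi/2); lin(*r,.161); st()
claw.clamp(f_grip=30); st()
g=inv(status.current_tcp_pos()); e=S(g[0],g[1]+.158)
print(lin(*e,.161,max_speed=.06,force_limit=18)); st(); print(inv(status.current_tcp_pos())-g)
claw.let_go(); p=status.current_tcp_pos(); lin(p[0],p[1],.3)
# look down at platform
r=S(-.02,-.125); go(*r,.36,YAW+np.pi/2); c=cam('wrist'); save(c,'w1'); import pickle; pickle.dump(c,open('w1.pkl','wb')); st()
c=cam('top'); save(c,'t1'); pickle.dump(c,open('t1.pkl','wb'))
E
```

```text
t 4.5 tcp [ 0.5409 -0.0064  0.1617] F [ 0.6  0.6 -0.1] gap 0.0946
t 5.8 tcp [ 0.5406 -0.0061  0.161 ] F [ 0.6  1.9 -1.3] gap 0.0121
True
t 7.8 tcp [0.5563 0.1313 0.161 ] F [-0.7 -4.2  5.1] gap 0.0121
[0.00038479 0.13832991]
t 11.3 tcp [ 0.5093 -0.107   0.3595] F [ 0.4 -0.4 -0.1] gap 0.0954
```

View pics/w1.png

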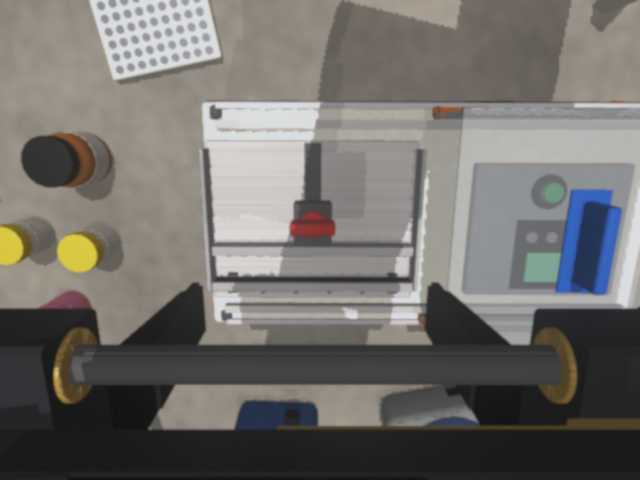

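The wrist view shows the hood right back. The red knob wing is at (313,228), parallel to the bar (v≈250), with the fence at v≈287 and the side rails at u≈209 and 419.

```bash
python3 - <<'E'
from h import *
import pickle
c=pickle.load(open('w1.pkl','rb'))
a=cv2.resize(c['img'][190:310,200:430],None,fx=3.4,fy=3.4,interpolation=cv2.INTER_CUBIC); cv2.imwrite('pics/z2.png',a[:,:,::-1])
hsv=cv2.cvtColor(c['img'],cv2.COLOR_RGB2HSV)
m=cv2.inRange(hsv,(0,130,60),(8,255,255))|cv2.inRange(hsv,(174,130,60),(180,255,255)); m[:,:230]=0;m[:190]=0;m[260:]=0;m[:,400:]=0
k,l,s,ce=cv2.connectedComponentsWithStats(m); print(s[1:],ce[1:])
for n,p,z in [('railL',(209,220),.098),('railR',(419,220),.098),('knob',(313,228),.134),('bar',(313,250),.098),('fence',(313,287),.098)]:
    X=onz(c,*p,z); print(n,X.round(4),inv(X).round(4))
g=c['img'].astype(int).sum(2)
print(g[238:300,270].tolist()); print(g[238:300,370].tolist())
E
```

```text
[[291 212  43  26 703]] [[312.51351351 226.07965861]]
railL [ 0.5111 -0.2184  0.098 ] [-0.0058 -0.2345]
railR [ 0.5351 -0.0027  0.098 ] [-0.0058 -0.0174]
knob [ 0.5237 -0.1115  0.134 ] [-0.0051 -0.1268]
bar [ 0.5549 -0.1152  0.098 ] [ 0.0263 -0.127 ]
fence [ 0.596  -0.1198  0.098 ] [ 0.0677 -0.1271]
[638, 619, 580, 518, 412, 327, 300, 319, 393, 486, 537, 552, 554, 550, 546, 546, 541, 544, 573, 615, 633, 633, 627, 623, 630, 636, 638, 634, 623, 615, 615, 620, 609, 579, 550, 494, 433, 374, 295, 205, 160, 151, 160, 206, 275, 340, 378, 391, 394, 395, 389, 385, 381, 393, 420, 436, 440, 439, 429, 440, 486, 514]
[428, 417, 389, 355, 309, 263, 242, 244, 264, 317, 368, 387, 390, 388, 385, 383, 381, 373, 377, 410, 428, 428, 423, 422, 421, 423, 421, 422, 426, 424, 424, 423, 423, 424, 419, 405, 381, 354, 307, 220, 150, 132, 141, 171, 236, 308, 358, 376, 379, 380, 380, 381, 378, 387, 404, 413, 417, 419, 424, 451, 493, 514]
```

View pics/z2.png

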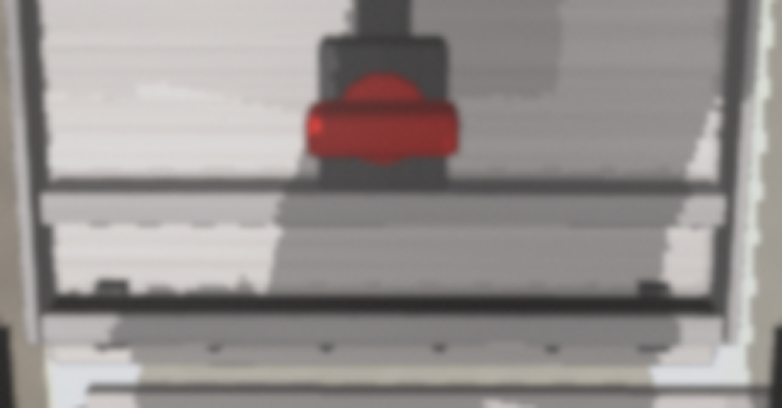

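```bash
python3 - <<'E'
from h import *
import pickle
c=pickle.load(open('w1.pkl','rb'))
for n,v in [('bar near',246.3),('bar far',256.3),('fence face',282.2),('fence far',292)]:
    print(n,[inv(onz(c,u,v,.098)).round(4) for u in (270,313,370)])
print('knob wing', [inv(onz(c,u,v,.134)).round(4) for u,v in ((290,228),(335,228),(313,220),(313,236.5))])
print('fence ends',inv(onz(c,200+40/3.4,190+330/3.4,.098)),inv(onz(c,200+735/3.4,190+330/3.4,.098)))
E
```

```text
bar near [array([ 0.0223, -0.1722]), array([ 0.0223, -0.127 ]), array([ 0.0223, -0.0672])]
bar far [array([ 0.0332, -0.1725]), array([ 0.0332, -0.127 ]), array([ 0.0332, -0.0668])]
fence face [array([ 0.0622, -0.1733]), array([ 0.0622, -0.1271]), array([ 0.0622, -0.0658])]
fence far [array([ 0.0734, -0.1736]), array([ 0.0734, -0.1271]), array([ 0.0734, -0.0655])]
knob wing [array([-0.0051, -0.1487]), array([-0.0051, -0.1059]), array([-0.0128, -0.1268]), array([ 0.0032, -0.1268])]
fence ends [ 0.06773021 -0.23617972] [ 0.06770761 -0.01591008]
```

```bash
python3 - <<'E'
from h import *
k=S(-.003,-.1265); z=.1045
# choose orientation with room for +1.6 rad
q0=np.array(status.current_joint_positions()); opt=[]
for o in (0,np.pi):
    a=planner.ik([*k,z],down(YAW+o)); b=planner.ik([*k,z],down(YAW+o+1.6))
    print(o,None if a is None else np.round(a,2),None if b is None else np.round(b,2))
    if a is not None and b is not None and abs(b[5]-a[5])<2: opt.append((abs(a[5]-q0[5]),o))
o=min(opt)[1]; print('use',o)
arm.goto([*k,.26],down(YAW+o)); lin(*k,z); claw.clamp(f_grip=25); st()
for d in np.arange(.2,1.61,.2):
    arm.move_l([*k,z],down(YAW+o+min(d,1.57))); print(round(d,2),np.round(status.current_wrist_torque(),2),np.round(status.current_force(),1))
st(); save(cam('wrist'),'w2')
b=S(-.003-.056,-.1265)
print(lin(*b,z,max_speed=.05,force_limit=14)); st(); print(inv(status.current_tcp_pos()))
E
```

```text
0 [-0.33  0.51  1.89 -0.    0.74 -0.22] [-0.33  0.51  1.89 -0.    0.74 -1.82]
3.141592653589793 None [-0.33  0.51  1.89 -0.    0.74  1.32]
use 0
t 15.0 tcp [ 0.5258 -0.1114  0.1044] F [-1.3  0.6 -1.1] gap 0.0272
0.2 [ 0.06 -0.25  0.14] [-0.6 -0.1 -1. ]
0.4 [-0.04 -0.09  0.14] [-0.5 -0.5 -0.7]
0.6 [-0.13 -0.16  0.1 ] [ 0.4 -1.5 -2.3]
0.8 [-0.27  0.01  0.06] [ 0.2 -1.7 -2.2]
1.0 [-0.51  0.15  0.11] [-1.7 -2.4 -1.7]
1.2 [-0.74  0.23  0.14] [-1.7 -4.5 -1.7]
1.4 [-0.95  0.21  0.13] [-2.5 -4.1 -2.7]
1.6 [-1.02  0.22  0.08] [-1.8 -5.8 -2.5]
t 17.8 tcp [ 0.5258 -0.1117  0.1044] F [-1.8 -5.8 -2.5] gap 0.027
True
t 18.8 tcp [ 0.4742 -0.106   0.1045] F [ 3.2 -0.5 -1.7] gap 0.0268
[-0.05485626 -0.12682151]
```

```bash
python3 - <<'E'
from h import *
import pickle
claw.let_go(); p=status.current_tcp_pos(); lin(p[0],p[1],.26)
r=S(-.02,-.125); go(*r,.36,YAW+np.pi/2); c=cam('wrist'); save(c,'w3'); pickle.dump(c,open('w3.pkl','wb')); st()
a=cv2.resize(c['img'][100:310,190:440],None,fx=2.8,fy=2.8,interpolation=cv2.INTER_CUBIC); cv2.imwrite('pics/z3.png',a[:,:,::-1])
c=cam('top'); hsv=cv2.cvtColor(c['img'],cv2.COLOR_RGB2HSV); m=cv2.inRange(hsv,(22,150,120),(32,255,255))
k,l,s,ce=cv2.connectedComponentsWithStats(m)
for i in range(1,k):
    if 60<s[i,4]<400: print(s[i,4],onz(c,*ce[i],.063).round(4))
E
```

```text
t 21.8 tcp [ 0.5087 -0.1079  0.3588] F [-0.6  0.6  0.6] gap 0.0949
188 [ 0.5359 -0.3835  0.063 ]
184 [ 0.518  -0.4648  0.063 ]
190 [0.4377 0.3832 0.063 ]
```

View pics/z3.png

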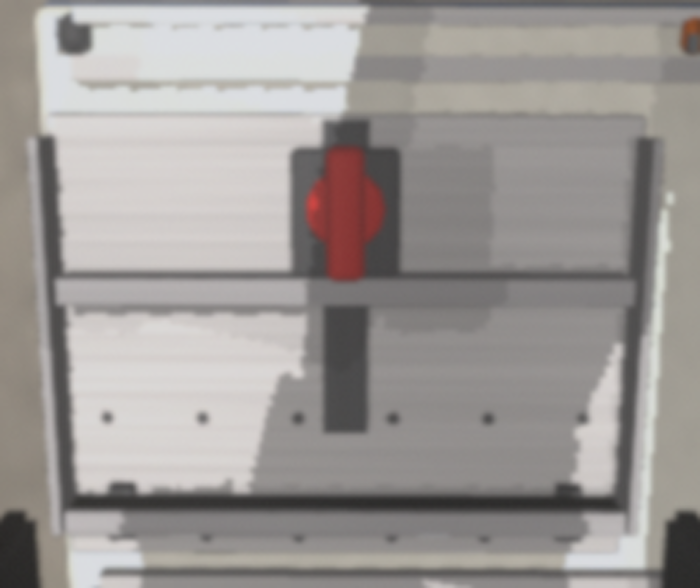

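The knob now lies perpendicular to the bar, so it is loose. The bar is right back, with its face at crop row ≈305 and the fence face at ≈505. The pots haven't moved.

```bash
cat >> h.py <<'E'
BAY=(.0622,-.1265)
def B(x,y): return S(BAY[0]+x,BAY[1]+y)
def yellow(n,z=.063,amin=60,amax=6000):
    c=cam(n); hsv=cv2.cvtColor(c['img'],cv2.COLOR_RGB2HSV); m=cv2.inRange(hsv,(22,140,80),(33,255,255))
    k,l,s,ce=cv2.connectedComponentsWithStats(m)
    return c,[(onz(c,*ce[i],z),s[i].tolist(),ce[i]) for i in range(1,k) if amin<s[i,4]<amax]
def pick(g,yaw):
    go(*g,.30,yaw); _,b=yellow('wrist',z=.060,amin=150)
    b=[(np.linalg.norm(x[0][:2]-g),x) for x in b]; d,x=min(b,key=lambda t:t[0])
    print('guess',g,'wrist sees',x[0].round(4),x[1],'off',round(d,4))
    if d>.06: raise SystemExit('not found')
    p=(np.array(g)+x[0][:2])/2 if d<.005 else x[0][:2]
    go(*p,.14,yaw); lin(*p,.036,max_speed=.12); claw.clamp(f_grip=18); st(); lin(*p,.30,max_speed=.3)
def place(bx,by):
    p=B(bx,by); go(*p,.30,YAW); lin(*p,.13,max_speed=.2); hit=lin(*p,.1045,max_speed=.03,force_limit=5); print('hit',hit); st()
    claw.let_go(); lin(*p,.30,max_speed=.3)
E
python3 - <<'E'
from h import *
pick(np.array([.536,-.3838]),np.pi/4)
place(-.028,-.05)
save(cam('wrist'),'w4'); st()
E
```

```text
guess [ 0.536  -0.3838] wrist sees [ 0.538  -0.3833  0.06  ] [293, 188, 47, 47, 1699] off 0.0021
t 25.5 tcp [ 0.537  -0.3835  0.036 ] F [-0.5 -0.3  0.2] gap 0.0456
hit True
t 29.4 tcp [ 0.5573 -0.1652  0.1057] F [0.7 0.3 3.8] gap 0.0456
t 31.2 tcp [ 0.5566 -0.165   0.298 ] F [ 0.1  0.2 -0.7] gap 0.0954
```

View pics/w4.png

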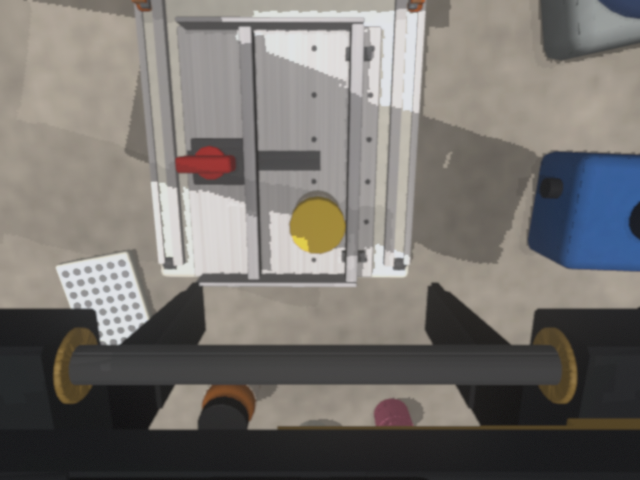

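The first pot stands upright on the platform at (317,225), between the bar and the fence.

```bash
python3 - <<'E'
from h import *
pick(np.array([.518,-.465]),np.pi/2)
place(-.028,0.)
pick(np.array([.4377,.3835]),-np.pi/4)
place(-.028,.05)
r=S(-.02,-.125); go(*r,.36,YAW+np.pi/2); c,b=yellow('wrist',z=.134)
for x in b: print((inv(x[0])-BAY).round(4),x[1])
save(c,'w5'); c=cam('scene'); save(c,'s5'); st()
E
```

```text
guess [ 0.518 -0.465] wrist sees [ 0.5204 -0.4647  0.06  ] [292, 187, 46, 46, 1673] off 0.0024
t 35.0 tcp [ 0.5192 -0.4648  0.036 ] F [-0.4 -0.2  0.4] gap 0.046
hit True
t 39.1 tcp [ 0.5623 -0.1154  0.1056] F [-1.6 -0.1  4.5] gap 0.0454
guess [0.4377 0.3835] wrist sees [0.4394 0.3851 0.06  ] [294, 191, 46, 46, 1678] off 0.0023
t 45.3 tcp [0.4386 0.3843 0.036 ] F [-0.7 -0.3 -0.5] gap 0.0457
hit True
t 49.8 tcp [ 0.5684 -0.0658  0.1057] F [1.1 0.5 2.7] gap 0.0456
[-0.0257  0.047 ] [241, 129, 48, 49, 1852]
[-0.0261 -0.0497] [347, 129, 48, 49, 1825]
[-0.0279 -0.0006] [293, 131, 48, 50, 1826]
t 53.0 tcp [ 0.5091 -0.1079  0.3594] F [ 0.2  0.6 -0.3] gap 0.0952
```

View pics/w5.png

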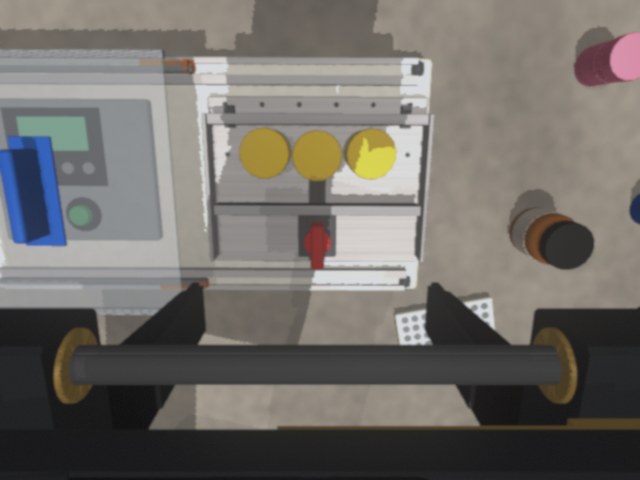

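View pics/s5.png

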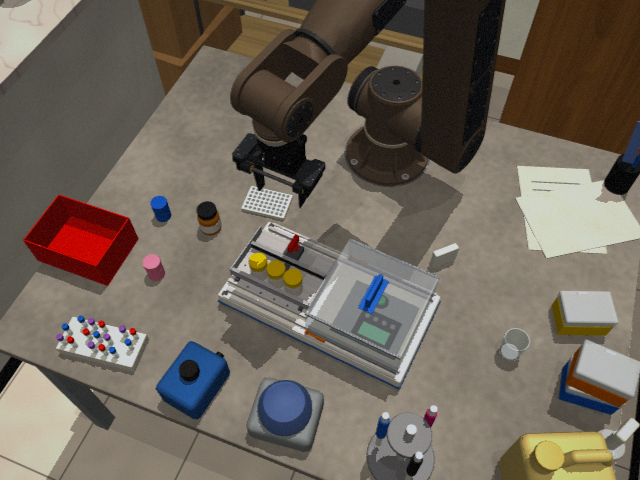

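All three pots stand in a row, with caps at (265,153), (317,155) and (371,153). The scene view shows no other yellow pots and the bystanders in place. Next I push the bar up and tighten the knob. I'll lift off with the jaws still lightly shut, because opening them there would hit the middle pot.

```bash
python3 - <<'E'
from h import *
z=.1045; k=S(-.0540,-.1265)
arm.goto([*k,.26],down(YAW+1.57)); lin(*k,z); claw.clamp(f_grip=40); st()
e=S(-.0540+.042,-.1265)
print('stopped',lin(*e,z,max_speed=.025,force_limit=10)); st(); p=inv(status.current_tcp_pos()); print('travel',p[0]+.0540)
h=S(p[0]+.001,p[1])
t0=np.array(status.current_wrist_torque())[2]
for a in np.arange(1.57-.15,-.19,-.15):
    arm.move_l([*h,z],down(YAW+a)); tz=np.array(status.current_wrist_torque())[2]-t0
    print(round(a,2),round(tz,2),np.round(status.current_force(),1))
    if a<.2 and abs(tz)>.4: break
claw.clamp(f_grip=3); st(); p=status.current_tcp_pos(); lin(p[0],p[1],.20,max_speed=.06); st(); lin(p[0],p[1],.28);claw.let_go()
r=S(-.02,-.125); go(*r,.36,YAW+np.pi/2); c,b=yellow('wrist',z=.134)
for x in b: print((inv(x[0])-BAY).round(4),x[1])
save(c,'w6'); a=cv2.resize(c['img'][40:300,190:440],None,fx=2.3,fy=2.3,interpolation=cv2.INTER_CUBIC); cv2.imwrite('pics/z6.png',a[:,:,::-1]);st()
import pickle; pickle.dump(c,open('w6.pkl','wb'))
E
```

```text
t 58.0 tcp [ 0.4751 -0.1059  0.1045] F [-0.5 -2.7  0.7] gap 0.0265
stopped True
t 59.3 tcp [ 0.511  -0.11    0.1044] F [-1.5 -0.9  6.4] gap 0.0261
travel 0.036093072025797965
1.42 -0.15 [-6.  -3.9  3.7]
1.27 -0.12 [-7.  -3.7  4.1]
1.12 -0.12 [-6.6 -4.5  3.3]
0.97 -0.16 [-6.4 -5.2  4.1]
0.82 -0.15 [-7.5 -5.7  4.1]
0.67 -0.15 [-7.2 -5.4  4.1]
0.52 -0.19 [-8.1 -6.   4.6]
0.37 -0.12 [-8.5 -5.6  4.3]
0.22 -0.08 [-7.5 -5.8  5.4]
0.07 -0.07 [-8.7 -5.6  5.8]
-0.08 -0.17 [-8.1 -2.3  6.1]
t 62.8 tcp [ 0.5108 -0.1096  0.1043] F [-5.9 -0.4  3.7] gap 0.0275
t 64.5 tcp [ 0.5107 -0.1095  0.1997] F [ 0.1  0.6 -0.1] gap 0.0004
[-0.0212  0.047 ] [240, 124, 49, 49, 1877]
[-0.0214 -0.0006] [293, 124, 48, 49, 1849]
[-0.0215 -0.0498] [347, 124, 48, 49, 1865]
t 68.2 tcp [ 0.509  -0.108   0.3598] F [-1.1 -0.5 -0.5] gap 0.0953
```

View pics/z6.png

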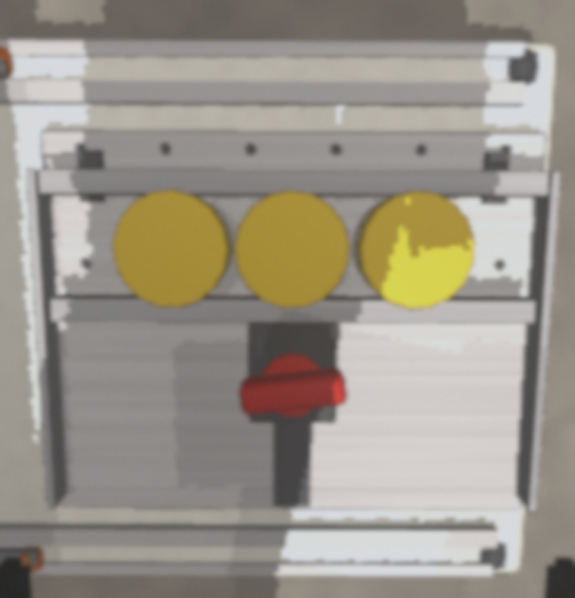

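The pots are against the fence and the bar is snug. However, the knob wing at (292,393) is still tilted by about 0.08 rad on the loose side, so I measure it. I'll finish the turn gripping the wing by its ends, with the jaws along y, which stays clear of the pots.

```bash
cat >> h.py <<'E'
def wing(c):
    hsv=cv2.cvtColor(c['img'],cv2.COLOR_RGB2HSV); m=cv2.inRange(hsv,(0,130,60),(8,255,255))|cv2.inRange(hsv,(174,130,60),(180,255,255))
    k=proj(c,[*B(-.08,0),.134]); m[:, :max(0,int(k[0]-35))]=0; m[:,int(k[0]+35):]=0; m[:int(k[1]-25)]=0; m[int(k[1]+25):]=0
    # opening with a horizontal strip keeps the wing, drops the hub: use line through end caps
    ys,xs=np.nonzero(m); l,r=xs.min(),xs.max()
    e=[]
    for a,b in ((l+1,l+5),(r-5,r-1)):
        s=(xs>=a)&(xs<=b); e.append(inv(onz(c,xs[s].mean(),ys[s].mean(),.125))-BAY)
    d=e[0]-e[1] if e[0][1]>e[1][1] else e[1]-e[0]
    return e,np.arctan2(-d[0],d[1])
E
python3 - <<'E'
from h import *
import pickle
print(wing(pickle.load(open('w6.pkl','rb'))))
z=.1045; k=B(-.080,0)
arm.goto([*k,.26],down(YAW+np.pi/2+.08)); lin(*k,.15); print(lin(*k,z,max_speed=.05,force_limit=8)); claw.clamp(f_grip=40); st()
t0=np.array(status.current_wrist_torque())[2]
for a in np.arange(.06,-.2,-.03):
    arm.move_l([*k,z],down(YAW+np.pi/2+a)); tz=np.array(status.current_wrist_torque())[2]-t0
    print(round(a,2),round(tz,2),np.round(status.current_force(),1))
    if abs(tz)>.6: break
claw.let_go(); p=status.current_tcp_pos(); lin(p[0],p[1],.26)
r=S(-.02,-.125); go(*r,.36,YAW+np.pi/2); c,b=yellow('wrist',z=.134)
for x in b: print((inv(x[0])-BAY).round(4),x[1])
print(wing(c)); save(c,'w7'); a=cv2.resize(c['img'][40:300,190:440],None,fx=2.3,fy=2.3,interpolation=cv2.INTER_CUBIC); cv2.imwrite('pics/z7.png',a[:,:,::-1]);st()
E
```

```text
([array([-0.08187072,  0.01687053]), array([-0.07859438, -0.01940268])], np.float64(0.09007949827957362))
False
t 73.7 tcp [ 0.5111 -0.1099  0.1045] F [-0.4 -3.7  0.8] gap 0.0436
0.06 -0.22 [-1.7 -4.6  1.2]
0.03 -0.19 [-0.5 -6.1  1.6]
0.0 -0.18 [-2.2 -5.1  1. ]
-0.03 -0.21 [-0.8 -6.7  1.5]
-0.06 0.77 [-1.6 -5.2  1.4]
[-0.0239 -0.0497] [241, 249, 45, 45, 1584]
[-0.0238 -0.0007] [291, 249, 46, 46, 1590]
[-0.0237  0.0468] [340, 249, 46, 46, 1601]
([array([-0.07949773, -0.01936114]), array([-0.07957671,  0.0162427 ])], np.float64(0.0022182524521625236))
t 77.6 tcp [ 0.5088 -0.1079  0.3588] F [-0.2 -0.4 -0.3] gap 0.0952
```

View pics/z7.png

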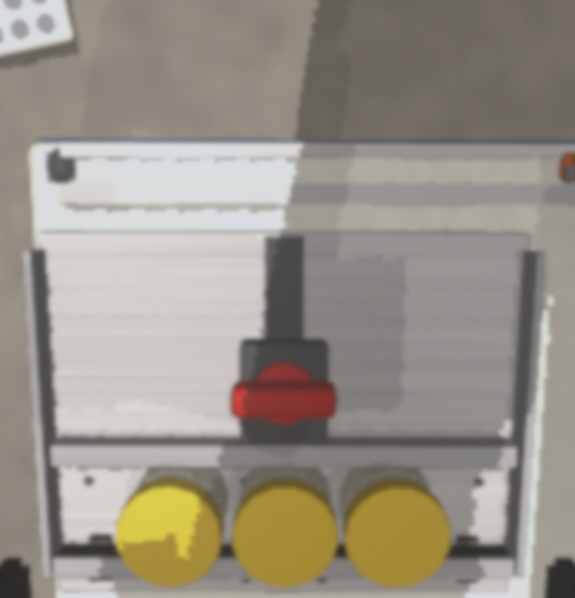

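The knob is fully tight: it reached the stop at 0.77 N m and the wing now lies parallel to the bar (0.002 rad). The pots touch the fence. Next is the hood.

```bash
python3 - <<'E'
from h import *
g=inv([.5563,.1313]); r=S(0,g[1]); go(*r,.30,YAW+np.pi/2); lin(*r,.161); claw.clamp(f_grip=40); st()
a=inv(status.current_tcp_pos()); m=S(a[0],a[1]-.205); print(lin(*m,.161,max_speed=.08,force_limit=15))
e=S(a[0],a[1]-.251); print(lin(*e,.161,max_speed=.04,force_limit=28)); st(); print(inv(status.current_tcp_pos())-a)
arm.dwell(.3); claw.let_go(); p=status.current_tcp_pos(); lin(p[0],p[1],.3)
r=S(-.06,-.03); go(*r,.38,YAW+np.pi/2); c=cam('wrist'); save(c,'w8'); st()
import pickle; pickle.dump(c,open('w8.pkl','wb'))
c=cam('top'); save(c,'t8'); pickle.dump(c,open('t8.pkl','wb'))
E
```

```text
t 81.0 tcp [0.5559 0.1314 0.161 ] F [-1.1 -0.5  0. ] gap 0.0122
False
True
t 84.6 tcp [ 0.528 -0.112  0.161] F [0.  3.6 3.7] gap 0.0115
[-0.00074414 -0.24498338]
t 88.0 tcp [ 0.4801 -0.0098  0.3787] F [ 0.9 -0.7  0. ] gap 0.0949
```

View pics/w8.png

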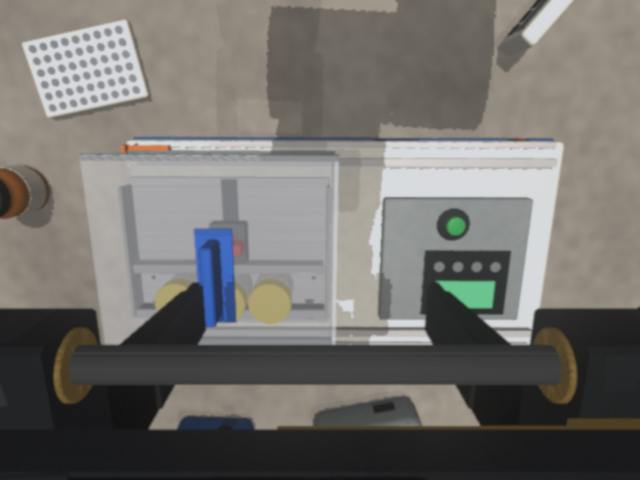

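The hood travelled exactly 0.245 m to its stop, and the orange tab is at its ledge at (147,148). The button is clear at (456,226).

```bash
python3 - <<'E'
from h import *
import pickle
c=pickle.load(open('w8.pkl','rb')); hsv=cv2.cvtColor(c['img'],cv2.COLOR_RGB2HSV); m=cv2.inRange(hsv,(50,150,50),(75,255,255)); m[260:]=0; m[:,:420]=0;m[:,490:]=0
ys,xs=np.nonzero(m); X=onz(c,xs.mean(),ys.mean(),.081); print(len(xs),X)
b=(X[:2]+np.array([.5236,.1428]))/2; assert np.linalg.norm(X[:2]-b)<.004
claw.clamp(f_grip=20); go(*b,.2,YAW); lin(*b,.095,max_speed=.1); st()
print(lin(*b,.0755,max_speed=.01,force_limit=8)); st(); arm.dwell(.4); st()
lin(*b,.2); go(*S(-.08,-.125),.36,YAW+np.pi/2); claw.let_go(); 
c=cam('wrist'); save(c,'w9'); save(cam('scene'),'s9'); st()
q=cam('wrist'); a=cv2.hconcat([cv2.imread('pics/w9.png')[60:340,100:500],cv2.imread('pics/s9.png')[180:460,120:520]]); cv2.imwrite('pics/z9.png',a)
E
```

```text
0 [nan nan nan]<stdin>:4: RuntimeWarning: Mean of empty slice.
  ret = ret.dtype.type(ret / rcount)
Traceback (most recent call last):
AssertionError
```

```bash
python3 - <<'E'
from h import *
import pickle
c=pickle.load(open('w8.pkl','rb')); hsv=cv2.cvtColor(c['img'],cv2.COLOR_RGB2HSV); print(hsv[226,456]); m=cv2.inRange(hsv,(45,100,50),(90,255,255)); m[260:]=0; m[:,:420]=0;m[:,490:]=0
ys,xs=np.nonzero(m); X=onz(c,xs.mean(),ys.mean(),.081); print(len(xs),xs.mean(),ys.mean(),X)
b=(X[:2]+np.array([.5236,.1428]))/2; assert np.linalg.norm(X[:2]-b)<.004
claw.clamp(f_grip=20); go(*b,.2,YAW); lin(*b,.095,max_speed=.1); st()
print(lin(*b,.0755,max_speed=.01,force_limit=8)); st(); arm.dwell(.4); st()
lin(*b,.2); go(*S(-.08,-.125),.36,YAW+np.pi/2); claw.let_go(); 
c=cam('wrist'); save(c,'w9'); save(cam('scene'),'s9'); st()
a=cv2.hconcat([cv2.imread('pics/w9.png')[60:340,100:500],cv2.imread('pics/s9.png')[180:460,120:520]]); cv2.imwrite('pics/z9.png',a)
E
```

```text
[ 67 138 163]
299 455.39464882943145 225.83277591973246 [0.52510059 0.14370355 0.081     ]
t 92.5 tcp [0.5246 0.1433 0.0955] F [-0.3  0.2 -0.4] gap 0.0005
True
t 94.1 tcp [0.5243 0.1433 0.0773] F [-0.2 -0.4  5.6] gap 0.0004
t 94.5 tcp [0.5244 0.1433 0.0773] F [-0.9  0.1  7. ] gap 0.0004
t 98.2 tcp [ 0.4495 -0.1014  0.36  ] F [ 0.3  0.2 -0.2] gap 0.0948
```

View pics/z9.png

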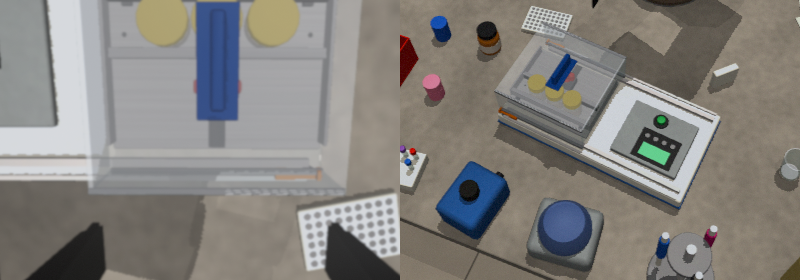

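The button bottomed at 0.0773 m with 7 N, about 5 mm of travel. The picture shows the hood home, three pots under it, and the bystanders in place.

```bash
python3 -c "
from h import *
ticket.sign_off(); st()"
```

```text
the job is handed in; nothing more can be done
the job is handed in; nothing more can be done
```

The shaker is loaded with all three yellow-capped pots present, and I handed the job in shortly after 98 s on the robot's clock (limit 210 s). I did every step in the order you gave.

**Last checks:**
- **Pots:** upright in one row and against the fence, about 48 mm apart in y. The measured cap centres were 21–24 mm in front of the fence, within the calibration error.
- **Bar:** stopped under force after 36.1 mm of travel, matching the 0.036 expected when snug.
- **Knob:** my first turn left it about 0.09 rad short of tight. I gripped the wing by its ends and turned it on to the stop, where the torque rose to 0.77 N m. The wing now lies within 0.002 rad of parallel to the bar.
- **Hood:** slid 245.0 mm forward to its home stop, the full stated travel. I judged the click from that and the hard stop, as I had no closer view of the tabs behind the ledges.
- **Button:** went down about 4.7–5 mm under 7 N, then was released.
- **Everything else:** the bystanders visible in the last pictures looked unmoved, and I saw no pot get knocked aside.

No final check failed. The first button-finding script failed on its colour mask before any movement; I widened the mask and it then worked.

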